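# Tap a bearing cup square into its housing

### The job

With the nylon drift from the wooden stand, tap the flanged steel bearing cup down into the instrument's bearing housing, lightly and a little at a time on opposite sides of its flange so that it goes in square and never cocks by more than a few degrees, until the flange lies flat on the housing and a last firm push of about 20 N goes solid. Touch the cup with nothing but the drift, without hard blows, and leave the beaker, jar and wrench where they are. Then stand the drift back in its hole, upright and nose down, and let go.

Things in the scene. Friction and masses are not known exactly. Their poses are not given: they have to be found in the camera images.
- housing: Bearing housing: fixed square block of grey-green enamelled metal, 130 x 130 mm, 45 mm high, with a round blind bore about 68 mm wide in the middle of its flat top and four low screw heads at its corners and two small feet. Origin at the centre of its underside, z up; its yaw is arbitrary.
- bore_mouth (a point): Centre of the bore on the housing's top face, 45 mm above the bench, z up. Eight upright spring leaves line the bore and grip the cup by friction, one side about twice as hard as the other (unmarked). Pushing on one side of the flange sinks mainly that side and takes roughly 5 to 14 N; the cup stays where it is left.
- cup: Bearing cup: open steel ring, 150 g. Sleeve 60 mm outside diameter, 18 mm long; on top of it a flange 84 mm in diameter, 5 mm thick; 50 mm hole right through. Starts level, its sleeve a few mm into the bore, the flange 11 to 13 mm clear of the housing. Origin at the centre of the flange's underside, z up along its axis. Cocked by over 0.12 rad (10 mm across the flange) it is spoiled.
- cup_flange (a point): Centre of the flange's underside (the cup's origin), z along the cup's axis. Home: this point at point bore_mouth, axis upright, the flange resting on the rigid housing.
- cup_rim (a point): Centre of the flange's flat top, 5 mm above point cup_flange along the axis. The nose goes on the ring between 25 and 42 mm radius around it (best 33 mm); inside is the hole.
- drift: Nylon drift, white, 70 to 140 g, 98 mm long, standing nose down in its stand at the start: on top a square grip 24 x 24 mm, 50 mm high; below it a round collar 40 mm in diameter, 8 mm high; below that a round nose 14 mm in diameter, 40 mm long, with a flat end. Origin at the nose's end, z from nose to grip, x and y square to the grip's flat sides.
- drift_grip (a point): Middle of the drift's square grip: 25 mm below its top, 25 mm above the collar's upper face, 33 mm above the collar's lower face, 73 mm above the nose's end. Fingers closing on two flat sides from above hold it well.
- drift_nose (a point): Centre of the flat end of the drift's nose.
- stand_hole (a point): Drift stand: fixed block of pale wood, 80 x 80 mm, 50 mm high, with one round hole in the middle of its top, 20 mm wide with a 3 mm chamfer, 44 mm deep. The point is the hole's centre on the top face, z up. The drift stands in it with its collar resting on the top face, the nose's end 40 mm below that face.
- beaker: Glass beaker standing beyond the work, 68 mm in diameter and 85 mm high, origin at the centre of its underside. To be left alone.
- jar: Brown glass jar with a white cap standing beyond the work, 60 mm in diameter and 90 mm high, origin at the centre of its underside. To be left alone.
- wrench: Steel wrench 160 mm long and 8 mm thick lying flat on the bench beyond the work, origin at its middle on the underside. To be left alone.
Mind the look-alikes: they are no part of the job. Several things have the shape of the drift; the one meant has the colours described above.

How it is judged:
By the outcome, as a careful person would: the job done as asked, in the order asked, and still so for the second after the job is handed in, with the robot touching nothing.
It also fails if it takes over 72 s, if anything falls off the work surface, if the arm or the gripper's body presses on something with over 40 N, if the wrist force passes 120 N, or if a joint passes its speed limit or range.

### The arm

A 6-joint arm with a two-finger parallel gripper is mounted at the origin on the work surface. World frame = base frame: x ahead of the robot, y to its left, z up, the work surface at z = 0. Lengths are in m, angles in rad, forces in N, time in s.
With the tool pointing down it reaches from about 0.35 to 0.775 m from the base axis. Payload 5.5 kg.
Tool frame: the origin (TCP) lies at the very end of the fingers, on their centre line; the grasp point (between the pads) lies behind it (env.hold_point_z is the z of the grasp point in the tool frame, in m); z points along the fingers, y is the line along which they close (so a half turn about z gives the same grasp; the last joint's range is limited). The gripper opens to 85 mm and grips with 20 to 120 N. Pads are 22 mm wide; open, the fingers measure 114 mm over their backs; the gripper's body (76 mm by 85 mm) begins 54 mm behind the grasp point. The pads swing forward as they close: fully open they stand 13 mm farther back than shut.
Start: joints at [1.13, 0.313, 0.046, 1.304, 0, 1.431], TCP at [0.17, 0.549, 0.231] pointing down, gripper open.
Joint ranges: [-2.76, 2.76], [-0.86, 1.69], [-1.03, 1.26], [-2.2, 2.34], [-1.47, 1.5], [-3.14, 3.14]. Speed limits (rad/s): [2.57, 2.57, 3.14, 3.14, 3.14, 3.14].

### API

Orientations are given as a unit quaternion [w, x, y, z].
In Python, from workcell import env gives the robot as it stands.
- The arm moves only by the tool arm_command, never from a script. Its argument "rows" is a list of rows, each an object with "delta_pos": the shift along the tool's x, y, z scaled (see below), a list of three; "rot": the turn, a rotation vector about the tool's x, y, z scaled (see below), a list of three; "fingers": the closure, from 0 (fully open) to 1 (shut). A call has 1 to 20 rows; each row shifts and turns the commanded pose from where the row before left it, along the tool's axes as they then stand; what a row does not reach is not made up. The controller multiplies each number of a shift by 0.02 m and each number of a turn by 360 degrees. A row lasts 1/10 s, in which the tool goes at most 50 mm and 8.59 degrees, less where a joint would pass 70% of its speed; a pose out of reach is approached as far as the arm can. A call with a number of a shift or a turn outside -1 to 1 is refused whole. A call with a gripper value outside its range is refused whole. The fingers move at their own pace and stop on an object; "squeeze" is the grip in N (left out, the last holds). Time passes only in rows, so rows that do not move let the fingers close. It gives the time, the measured TCP pose, the force and the opening at its end, in the units of the state.
- env.get_state(): the state, without advancing time (a new reading comes with each control period).
- env.read_camera(name): name is "scene" or "top"; returns (picture, depth): 480x640x3 uint8, blue, green, red; 480x640 float32, m along the optical axis (not along the pixel's ray), 0 where there is no reading.
- env.get_calibration(name): a dict with "mtx" (3x3 intrinsics, pixels), "distortion" ([k1, k2, p1, p2, k3] as OpenCV has them; the pictures are not rectified), "R" (3x3) and "t" (3): a world point X has camera coordinates R X + t. Camera axes: x right, y down, z forward; pixel columns grow to the right and rows downward; lengths in m; the calibration is good to about 2 mm. A picture is of the moment at which its call begins. get_calibration takes no time and is no camera call.
- env.hand_in(): hands the job in, once; it reports no verdict.
The state is a dict: "clock": time; "joint_pos": joint angles; "qvel": joint speeds; "tau": joint torques, N m; "tcp_pos": TCP position; "orientation": TCP orientation; "wrist_force": force on the tool from outside, world axes, zero at the start; "ft_torque": the same for the moment, N m; "finger_gap": finger opening in m.
Only numpy, scipy, OpenCV 4.12 (cv2) and the standard library are available. Lean on these libraries where they do the work, as an engineer would, in place of code of your own. Each camera call takes 0.05 s, during which the arm holds its last target. There are 200 camera calls.

## Working session

There is one attempt and no reset: what is moved stays moved. The work goes in short steps, Python scripts to look and compute and a tool call to move; the robot and the scene stay as the last step left them, time stands still between calls to the robot, and variables do not carry over. Pictures are saved under pics/ and viewed, on a budget of 10 in all, crops included, one or two more only if the job needs it, and the job is handed in when it is done.

Besides the shell and the picture viewer there is one more tool, called after ">>>" by a JSON object that holds its "method" and its "body", one argument or row to a line. arm_command: Moves the arm, as the interface text tells. Shifts and turns lie within -1 to 1; 1 stands for 0.02 m of shift or 360 degrees of turn. Its arguments: {"type":"object","properties":{"rows":{"type":"array","items":{"type":"object","properties":{"delta_pos":{"type":"array","items":{"type":"number","minimum":-1,"maximum":1}},"rot":{"type":"array","items":{"type":"number","minimum":-1,"maximum":1}},"fingers":{"type":"number"}}}},"squeeze":{"type":"number"}},"required":["rows"]}

```bash
ls; mkdir -p pics; cat > h.py <<'E'
import numpy as np, cv2
from workcell import env
def shot(n):
    p,d=env.read_camera(n); return p,d,env.get_calibration(n)
def ray(c,u,v):
    x=cv2.undistortPoints(np.array([[[u,v]]],float),np.array(c["mtx"]),np.array(c["distortion"]))[0,0]
    R=np.array(c["R"]);t=np.array(c["t"])
    return -R.T@t, R.T@np.array([x[0],x[1],1.])
def onz(c,u,v,z):
    o,d=ray(c,u,v); return o+d*(z-o[2])/d[2]
def cloud(c,dep):
    v,u=np.mgrid[0:480,0:640]
    x=cv2.undistortPoints(np.stack([u.ravel(),v.ravel()],1)[:,None].astype(float),np.array(c["mtx"]),np.array(c["distortion"]))[:,0]
    P=np.c_[x,np.ones(len(x))]*dep.ravel()[:,None]
    W=(P-np.array(c["t"]))@np.array(c["R"]); W[dep.ravel()==0]=np.nan
    return W.reshape(480,640,3)
E
python3 - <<'E'
from h import *
for n in("scene","top"):
    p,d,c=shot(n); cv2.imwrite(f"pics/{n}0.png",p); np.savez(f"{n}0.npz",p=p,d=d)
    print(n,(d>0).mean(),-np.array(c["R"]).T@np.array(c["t"]))
print(env.hold_point_z,env.get_state())
E
```

```text
pics
scene 0.996044921875 [ 0.95342063 -0.34008587  0.65884429]
top 0.9958984375 [0.48364436 0.0083641  0.81667528]
-0.0187 {'clock': 0.1, 'joint_pos': array([1.13038804e+00, 3.13934550e-01, 4.50961578e-02, 1.30362203e+00,
       4.16228249e-06, 1.43120228e+00]), 'qvel': array([-9.14710889e-05, -1.74641907e-03,  7.49840380e-04,  8.34203584e-04,
        9.06355437e-05,  3.26899252e-04]), 'tau': array([ 3.80303187e-03, -4.81726134e+01,  2.99241954e+01,  1.27677227e-02,
       -1.55328541e-05, -2.52599580e-05]), 'tcp_pos': array([0.17017685, 0.54875576, 0.23049425]), 'orientation': array([-2.39920964e-04,  1.49840621e-01,  9.88709814e-01, -7.96708898e-04]), 'wrist_force': array([ 0.52339506,  0.33676297, -0.15549499]), 'ft_torque': array([ 0.00931478, -0.00310285, -0.04803282]), 'finger_gap': 0.0854045786523434}
```

View pics/scene0.png

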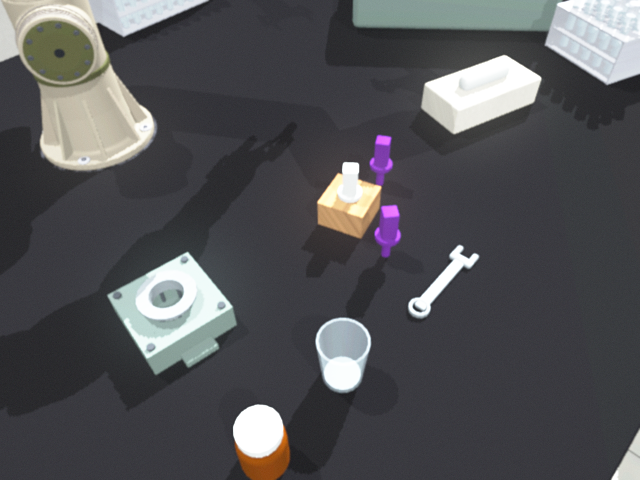

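View pics/top0.png

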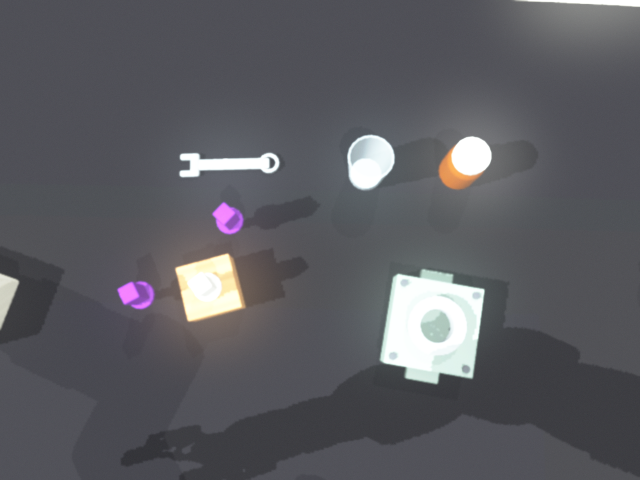

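Candidates for the drift, as scene/top pixels: white on the wooden stand (350,180)/(205,287), purple (382,160)/(137,295), and purple (389,230)/(228,218). I choose the white one. The housing with the cup is at (170,305)/(435,325).

```bash
cat > m.py <<'E'
from h import *
S={}
for n in("scene","top"):
    f=np.load(f"{n}0.npz"); c=env.get_calibration(n); S[n]=(f["p"],cloud(c,f["d"]),c)
def rect(name,m):
    m=m[~np.isnan(m).any(1)]; 
    if len(m)<5: print(name,len(m));return
    r=cv2.minAreaRect((m[:,:2]*1000).astype(np.float32)); print(name,len(m),"c",np.round(r[0],1),"s",np.round(r[1],1),"a",round(r[2],1),"medz",round(float(np.median(m[:,2])),4),"mean",m.mean(0).round(4))
def sel(W,box,z0,z1):
    u0,u1,v0,v1=box; w=W[v0:v1,u0:u1].reshape(-1,3); return w[(w[:,2]>z0)&(w[:,2]<z1)]
B={"scene":dict(d=(325,375,155,240),h=(100,245,245,375),p1=(368,400,130,190),p2=(370,405,200,262)),
   "top":dict(d=(170,250,250,325),h=(370,495,262,390),p1=(115,160,275,315),p2=(208,250,198,240))}
for n in B:
    W=S[n][1]; b=B[n]; print(n)
    rect("drift top",sel(W,b["d"],.103,.113)); rect("collar",sel(W,b["d"],.0555,.0605)); rect("stand top",sel(W,b["d"],.047,.053))
    rect("house top",sel(W,b["h"],.043,.047)); rect("flange",sel(W,b["h"],.058,.068))
    for k in("p1","p2"): rect(k,sel(W,b[k],.09,.12))
E
python3 m.py
python3 - <<'E'
from h import *
a=np.load("scene0.npz")["p"][140:250,310:420]; b=np.load("top0.npz")["p"][240:350,150:260]
cv2.imwrite("pics/crop.png",cv2.resize(np.hstack([a,b]),None,fx=3.6,fy=3.6,interpolation=cv2.INTER_CUBIC))
E
```

```text
scene
drift top 183 c [534.  164.1] s [22.3 25.5] a 40.6 medz 0.1083 mean [0.5352 0.1627 0.1079]
collar 161 c [534.1 198.7] s [106.7  39.6] a 89.5 medz 0.0586 mean [0.5384 0.1606 0.0585]
stand top 1113 c [524.1 196.9] s [ 81.3 150.4] a 15.9 medz 0.0507 mean [0.5386 0.1618 0.0506]
house top 3794 c [ 484.1 -167.7] s [131.  133.5] a 81.1 medz 0.0457 mean [ 0.4953 -0.1745  0.0456]
flange 1667 c [ 484.6 -168.3] s [84. 84.] a 36.0 medz 0.0632 mean [ 0.4862 -0.1695  0.0631]
p1 175 c [519.9 265.6] s [23.6 29.6] a 29.2 medz 0.0982 mean [0.5219 0.2627 0.0973]
p2 245 c [635.1 137.6] s [24.4 24.8] a 49.4 medz 0.0982 mean [0.6364 0.1354 0.0975]
top
drift top 302 c [534.3 166. ] s [24.2 23.3] a 38.8 medz 0.1079 mean [0.534  0.1656 0.1078]
collar 183 c [531.7 161.8] s [29.  39.4] a 66.4 medz 0.058 mean [0.5313 0.1577 0.058 ]
stand top 2231 c [534.2 166.2] s [80.3 79.6] a 16.5 medz 0.0502 mean [0.5339 0.1645 0.0502]
house top 4330 c [ 485.4 -167.2] s [130.9 130.9] a 80.9 medz 0.0453 mean [ 0.4842 -0.1651  0.0452]
flange 1750 c [ 485.4 -166.5] s [80.9 82.4] a 0.5 medz 0.0628 mean [ 0.4849 -0.1668  0.0628]
p1 314 c [521.1 266.5] s [24.2 23.5] a 30.9 medz 0.0981 mean [0.5208 0.2657 0.0976]
p2 300 c [635.2 139.4] s [25.2 24.1] a 50.8 medz 0.0979 mean [0.6346 0.1391 0.0976]
```

View pics/crop.png

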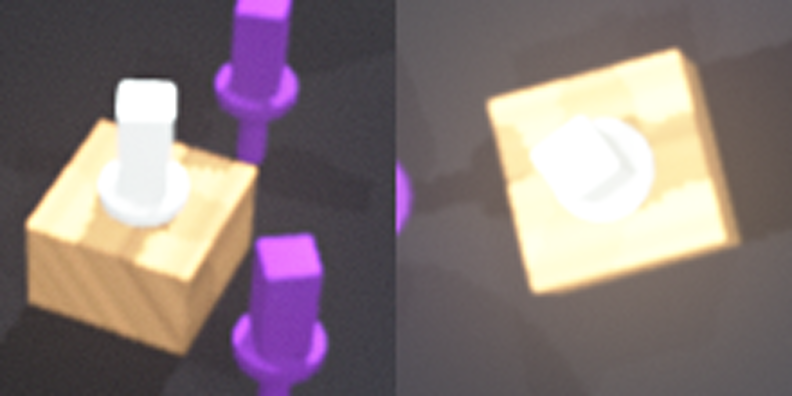

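The crop shows the white drift seated in the wooden stand, with the two purple drifts beside it. The drift is at (0.534, 0.166) with yaw about 39.5°. The cup is at (0.485, -0.167), flange top about 0.063.

>>> {"method": "arm_command", "body": {
  "rows": [
    {"delta_pos": [-1, -0.56, 0], "rot": [0, 0, 0], "fingers": 0.35},
    {"delta_pos": [-1, -0.56, 0], "rot": [0, 0, 0], "fingers": 0.35},
    {"delta_pos": [-1, -0.56, 0], "rot": [0, 0, 0], "fingers": 0.35},
    {"delta_pos": [-1, -0.56, 0], "rot": [0, 0, 0], "fingers": 0.35},
    {"delta_pos": [-1, -0.56, 0], "rot": [0, 0, 0], "fingers": 0.35},
    {"delta_pos": [-1, -0.56, 0], "rot": [0, 0, 0], "fingers": 0.35},
    {"delta_pos": [-1, -0.56, 0], "rot": [0, 0, 0], "fingers": 0.35},
    {"delta_pos": [-1, -0.56, 0], "rot": [0, 0, 0], "fingers": 0.35},
    {"delta_pos": [-1, -0.56, 0], "rot": [0, 0, 0], "fingers": 0.35},
    {"delta_pos": [-1, -0.56, 0], "rot": [0, 0, 0], "fingers": 0.35},
    {"delta_pos": [-1, -0.56, 0], "rot": [0, 0, 0], "fingers": 0.35},
    {"delta_pos": [-1, -0.56, 0], "rot": [0, 0, 0], "fingers": 0.35},
    {"delta_pos": [-1, -0.56, 0], "rot": [0, 0, 0], "fingers": 0.35},
    {"delta_pos": [-1, -0.56, 0], "rot": [0, 0, 0], "fingers": 0.35},
    {"delta_pos": [-1, -0.56, 0], "rot": [0, 0, 0], "fingers": 0.35},
    {"delta_pos": [-1, -0.56, 0], "rot": [0, 0, 0], "fingers": 0.35},
    {"delta_pos": [-1, -0.56, 0], "rot": [0, 0, 0], "fingers": 0.35},
    {"delta_pos": [-1, -0.56, 0], "rot": [0, 0, 0], "fingers": 0.35},
    {"delta_pos": [-1, -0.56, 0], "rot": [0, 0, 0], "fingers": 0.35},
    {"delta_pos": [-1, -0.56, 0], "rot": [0, 0, 0], "fingers": 0.35}
  ],
  "squeeze": 60
}}

```text
clock: 2.1
tcp_pos: [0.4863, 0.2159, 0.2308]
orientation: [-0.0, 0.15, 0.989, -0.0]
wrist_force: [-0.0, -0.3, 0.1]
finger_gap: 0.0558
```

>>> {"method": "arm_command", "body": {
  "rows": [
    {"delta_pos": [-1, -0.56, 0], "rot": [0, 0, 0], "fingers": 0.35},
    {"delta_pos": [-1, -0.56, 0], "rot": [0, 0, 0], "fingers": 0.35},
    {"delta_pos": [-1, -0.56, 0], "rot": [0, 0, 0], "fingers": 0.35},
    {"delta_pos": [0, 0, 0], "rot": [0, 0, 0.0231], "fingers": 0.35},
    {"delta_pos": [0, 0, 0], "rot": [0, 0, 0.0231], "fingers": 0.35},
    {"delta_pos": [0, 0, 0], "rot": [0, 0, 0.0231], "fingers": 0.35},
    {"delta_pos": [0, 0, 0], "rot": [0, 0, 0.0231], "fingers": 0.35},
    {"delta_pos": [0, 0, 1], "rot": [0, 0, 0], "fingers": 0.35},
    {"delta_pos": [0, 0, 1], "rot": [0, 0, 0], "fingers": 0.35},
    {"delta_pos": [0, 0, 0], "rot": [0, 0, 0], "fingers": 0.35},
    {"delta_pos": [0, 0, 0], "rot": [0, 0, 0], "fingers": 0.35}
  ]
}}

```text
clock: 3.2
tcp_pos: [0.5329, 0.1668, 0.1911]
orientation: [-0.001, 0.427, 0.904, -0.0]
wrist_force: [-0.5, 0.2, 0.9]
finger_gap: 0.0554
```

```bash
cat >> h.py <<'E'
from scipy.spatial.transform import Rotation as Rn
def st(target=None):
    s=env.get_state(); q=s["orientation"]; R=Rn.from_quat([q[1],q[2],q[3],q[0]]).as_matrix()
    print("t",round(s["clock"],2),"tcp",s["tcp_pos"].round(4),"F",s["wrist_force"].round(1),"gap",round(s["finger_gap"],4),"yaw_y",round(np.degrees(np.arctan2(R[1,1],R[0,1])),2),"z",R[:,2].round(4),"q",s["joint_pos"].round(2))
    if target is not None: print("cmd units",(R.T@(np.array(target)-s["tcp_pos"])/0.02).round(3))
    return s,R
E
python3 -c "
from h import *
st([.534,.166,.068])"
```

```text
t 3.2 tcp [0.5329 0.1668 0.1911] F [-0.5  0.2  0.9] gap 0.0554 yaw_y 39.5 z [-1.5e-03 -2.0e-04 -1.0e+00] q [ 0.16  0.3  -0.08  1.2   0.    1.04]
cmd units [-0.07   0.023  6.153]
```

>>> {"method": "arm_command", "body": {
  "rows": [
    {"delta_pos": [-0.07, 0.02, 1], "rot": [0, 0, 0], "fingers": 0.35},
    {"delta_pos": [0, 0, 1], "rot": [0, 0, 0], "fingers": 0.35},
    {"delta_pos": [0, 0, 1], "rot": [0, 0, 0], "fingers": 0.35},
    {"delta_pos": [0, 0, 1], "rot": [0, 0, 0], "fingers": 0.35},
    {"delta_pos": [0, 0, 1], "rot": [0, 0, 0], "fingers": 0.35},
    {"delta_pos": [0, 0, 0.6], "rot": [0, 0, 0], "fingers": 0.35},
    {"delta_pos": [0, 0, 0.5], "rot": [0, 0, 0], "fingers": 0.35},
    {"delta_pos": [0, 0, 0], "rot": [0, 0, 0], "fingers": 0.35},
    {"delta_pos": [0, 0, 0], "rot": [0, 0, 0], "fingers": 1},
    {"delta_pos": [0, 0, 0], "rot": [0, 0, 0], "fingers": 1},
    {"delta_pos": [0, 0, 0], "rot": [0, 0, 0], "fingers": 1},
    {"delta_pos": [0, 0, 0], "rot": [0, 0, 0], "fingers": 1},
    {"delta_pos": [0, 0, 0], "rot": [0, 0, 0], "fingers": 1},
    {"delta_pos": [0, 0, 0], "rot": [0, 0, 0], "fingers": 1}
  ],
  "squeeze": 80
}}

```text
clock: 4.6
tcp_pos: [0.5356, 0.1662, 0.0705]
orientation: [0.001, 0.427, 0.904, 0.001]
wrist_force: [-0.6, 0.1, 5.5]
finger_gap: 0.0232
```

```bash
python3 -c "
from h import *
st()"
```

```text
t 4.6 tcp [0.5356 0.1662 0.0705] F [-0.6  0.1  5.5] gap 0.0232 yaw_y 39.5 z [ 2.4e-03  4.0e-04 -1.0e+00] q [ 0.16  0.38 -0.26  0.92  0.    1.04]
```

>>> {"method": "arm_command", "body": {
  "rows": [
    {"delta_pos": [0, 0, -0.5], "rot": [0, 0, 0], "fingers": 1},
    {"delta_pos": [0, 0, -1], "rot": [0, 0, 0], "fingers": 1},
    {"delta_pos": [0, 0, -1], "rot": [0, 0, 0], "fingers": 1},
    {"delta_pos": [0, 0, -1], "rot": [0, 0, 0], "fingers": 1},
    {"delta_pos": [0, 0, -1], "rot": [0, 0, 0], "fingers": 1},
    {"delta_pos": [0, 0, -0.5], "rot": [0, 0, 0], "fingers": 1},
    {"delta_pos": [0, 0, 0], "rot": [0, 0, 0], "fingers": 1}
  ]
}}

```text
clock: 5.3
tcp_pos: [0.5355, 0.1663, 0.1709]
orientation: [0.001, 0.427, 0.904, 0.001]
wrist_force: [0.6, 0.2, -0.7]
finger_gap: 0.023
```

>>> {"method": "arm_command", "body": {
  "rows": [
    {"delta_pos": [-0.742, -0.96, 0], "rot": [0, 0, 0], "fingers": 1},
    {"delta_pos": [-0.742, -0.96, 0], "rot": [0, 0, 0], "fingers": 1},
    {"delta_pos": [-0.742, -0.96, 0], "rot": [0, 0, 0], "fingers": 1},
    {"delta_pos": [-0.742, -0.96, 0], "rot": [0, 0, 0], "fingers": 1},
    {"delta_pos": [-0.742, -0.96, 0], "rot": [0, 0, 0], "fingers": 1},
    {"delta_pos": [-0.742, -0.96, 0], "rot": [0, 0, 0], "fingers": 1},
    {"delta_pos": [-0.742, -0.96, 0], "rot": [0, 0, 0], "fingers": 1},
    {"delta_pos": [-0.742, -0.96, 0], "rot": [0, 0, 0], "fingers": 1},
    {"delta_pos": [-0.742, -0.96, 0], "rot": [0, 0, 0], "fingers": 1},
    {"delta_pos": [-0.742, -0.96, 0], "rot": [0, 0, 0], "fingers": 1},
    {"delta_pos": [-0.742, -0.96, 0], "rot": [0, 0, 0], "fingers": 1},
    {"delta_pos": [-0.742, -0.96, 0], "rot": [0, 0, 0], "fingers": 1},
    {"delta_pos": [-0.742, -0.96, 0], "rot": [0, 0, 0], "fingers": 1},
    {"delta_pos": [0, 0, 0], "rot": [0, 0, 0], "fingers": 1},
    {"delta_pos": [0, 0, 0], "rot": [0, 0, 0], "fingers": 1}
  ]
}}

```text
clock: 6.8
tcp_pos: [0.464, -0.1415, 0.1683]
orientation: [-0.001, 0.427, 0.904, 0.0]
wrist_force: [-0.4, 0.9, -0.5]
finger_gap: 0.0234
```

```bash
python3 - <<'E'
from h import *
s,R=st(); 
c0=np.array([.485,-.167]); print("offset in tool xy mm from cup centre", ((R.T@np.r_[s["tcp_pos"][:2]-c0,0])[:2]*1000).round(1))
p,d,c=shot("scene"); W=cloud(c,d); np.savez("scene1.npz",p=p,d=d)
cv2.imwrite("pics/s1.png",cv2.resize(p[130:400,40:340],None,fx=2.4,fy=2.1))
# white nose/collar points near tcp
m=(np.linalg.norm(W[...,:2]-s["tcp_pos"][:2],axis=2)<.03)&(W[...,2]>.09)&(W[...,2]<s["tcp_pos"][2]+.01)
P=W[m]
for z in np.arange(.09,.19,.01):
    q=P[(P[:,2]>=z)&(P[:,2]<z+.01)]
    if len(q): print(round(z,3),len(q),q.mean(0).round(4),q.min(0).round(4),q.max(0).round(4))
E
```

```text
t 6.8 tcp [ 0.464  -0.1415  0.1683] F [-0.4  0.9 -0.5] gap 0.0234 yaw_y 39.42 z [-0.0016  0.0014 -1.    ] q [-0.46  0.17 -0.3   1.1   0.    0.42]
offset in tool xy mm from cup centre [33.1  0. ]
0.1 4 [ 0.4651 -0.1438  0.1097] [ 0.4594 -0.148   0.1091] [ 0.4692 -0.1376  0.11  ]
0.11 51 [ 0.4674 -0.1438  0.1148] [ 0.4611 -0.1486  0.1104] [ 0.4704 -0.1352  0.1197]
0.12 61 [ 0.4673 -0.1435  0.1249] [ 0.4595 -0.1489  0.1201] [ 0.4707 -0.1356  0.1299]
0.13 29 [ 0.4678 -0.1445  0.133 ] [ 0.4625 -0.1495  0.13  ] [ 0.4711 -0.1382  0.1364]
0.14 14 [ 0.4772 -0.147   0.1492] [ 0.4632 -0.1609  0.1479] [ 0.4819 -0.1319  0.1499]
0.15 316 [ 0.4731 -0.1465  0.1557] [ 0.4475 -0.1617  0.15  ] [ 0.4834 -0.123   0.1597]
0.16 109 [ 0.4715 -0.1488  0.1649] [ 0.4607 -0.158   0.1604] [ 0.4808 -0.1348  0.1699]
0.17 127 [ 0.4712 -0.1488  0.1745] [ 0.4491 -0.1632  0.1701] [ 0.486  -0.1226  0.1783]
```

View pics/s1.png

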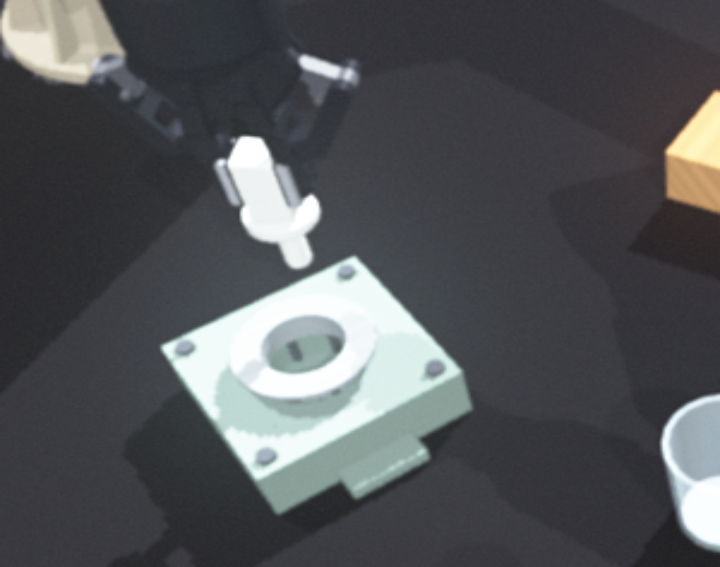

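>>> {"method": "arm_command", "body": {
  "rows": [
    {"delta_pos": [0, 0, 0.6], "rot": [0, 0, 0], "fingers": 1},
    {"delta_pos": [0, 0, 0.8], "rot": [0, 0, 0], "fingers": 1},
    {"delta_pos": [0, 0, 0.5], "rot": [0, 0, 0], "fingers": 1},
    {"delta_pos": [0, 0, 0.1], "rot": [0, 0, 0], "fingers": 1},
    {"delta_pos": [0, 0, 0.05], "rot": [0, 0, 0], "fingers": 1},
    {"delta_pos": [0, 0, 0], "rot": [0, 0, 0], "fingers": 1}
  ]
}}

```text
clock: 7.45
tcp_pos: [0.465, -0.1415, 0.1285]
orientation: [0.0, 0.426, 0.905, 0.0]
wrist_force: [0.5, 0.4, -1.1]
finger_gap: 0.0229
```

>>> {"method": "arm_command", "body": {
  "rows": [
    {"delta_pos": [0, 0, 0.05], "rot": [0, 0, 0], "fingers": 1},
    {"delta_pos": [0, 0, 0.05], "rot": [0, 0, 0], "fingers": 1},
    {"delta_pos": [0, 0, 0], "rot": [0, 0, 0], "fingers": 1}
  ]
}}

```text
clock: 7.75
tcp_pos: [0.4648, -0.1416, 0.1264]
orientation: [0.0, 0.427, 0.904, 0.0]
wrist_force: [-0.5, -0.1, -1.0]
finger_gap: 0.0228
```

>>> {"method": "arm_command", "body": {
  "rows": [
    {"delta_pos": [0, 0, 0.05], "rot": [0, 0, 0], "fingers": 1},
    {"delta_pos": [0, 0, 0.05], "rot": [0, 0, 0], "fingers": 1},
    {"delta_pos": [0, 0, 0], "rot": [0, 0, 0], "fingers": 1}
  ]
}}

```text
clock: 8.05
tcp_pos: [0.4646, -0.1415, 0.1241]
orientation: [-0.0, 0.427, 0.904, 0.0]
wrist_force: [-0.2, -0.2, -1.7]
finger_gap: 0.0231
```

>>> {"method": "arm_command", "body": {
  "rows": [
    {"delta_pos": [0, 0, 0.05], "rot": [0, 0, 0], "fingers": 1},
    {"delta_pos": [0, 0, 0.05], "rot": [0, 0, 0], "fingers": 1},
    {"delta_pos": [0, 0, 0], "rot": [0, 0, 0], "fingers": 1}
  ]
}}

```text
clock: 8.35
tcp_pos: [0.4647, -0.1415, 0.1225]
orientation: [0.0, 0.427, 0.904, 0.0]
wrist_force: [-1.0, 0.5, 0.7]
finger_gap: 0.0232
```

>>> {"method": "arm_command", "body": {
  "rows": [
    {"delta_pos": [0, 0, 0.05], "rot": [0, 0, 0], "fingers": 1},
    {"delta_pos": [0, 0, 0], "rot": [0, 0, 0], "fingers": 1}
  ]
}}

```text
clock: 8.55
tcp_pos: [0.4647, -0.1414, 0.1215]
orientation: [-0.0, 0.426, 0.904, 0.0]
wrist_force: [-1.4, 2.3, 4.6]
finger_gap: 0.0236
```

>>> {"method": "arm_command", "body": {
  "rows": [
    {"delta_pos": [0, 0, 0.05], "rot": [0, 0, 0], "fingers": 1},
    {"delta_pos": [0, 0, 0], "rot": [0, 0, 0], "fingers": 1}
  ]
}}

```text
clock: 8.75
tcp_pos: [0.4645, -0.1413, 0.1204]
orientation: [-0.0, 0.427, 0.904, 0.0]
wrist_force: [-2.7, 2.1, 5.0]
finger_gap: 0.0231
```

>>> {"method": "arm_command", "body": {
  "rows": [
    {"delta_pos": [0, 0, -0.5], "rot": [0, 0, 0], "fingers": 1},
    {"delta_pos": [-0.825, 0, 0], "rot": [0, 0, 0], "fingers": 1},
    {"delta_pos": [-0.825, 0, 0], "rot": [0, 0, 0], "fingers": 1},
    {"delta_pos": [-0.825, 0, 0], "rot": [0, 0, 0], "fingers": 1},
    {"delta_pos": [-0.825, 0, 0], "rot": [0, 0, 0], "fingers": 1},
    {"delta_pos": [0, 0, 0], "rot": [0, 0, 0], "fingers": 1},
    {"delta_pos": [0, 0, 0.3], "rot": [0, 0, 0], "fingers": 1},
    {"delta_pos": [0, 0, 0.05], "rot": [0, 0, 0], "fingers": 1},
    {"delta_pos": [0, 0, 0], "rot": [0, 0, 0], "fingers": 1}
  ]
}}

```text
clock: 9.65
tcp_pos: [0.5063, -0.192, 0.1232]
orientation: [-0.0, 0.426, 0.905, 0.0]
wrist_force: [-0.3, -0.3, -0.7]
finger_gap: 0.0234
```

>>> {"method": "arm_command", "body": {
  "rows": [
    {"delta_pos": [0, 0, 0.05], "rot": [0, 0, 0], "fingers": 1},
    {"delta_pos": [0, 0, 0], "rot": [0, 0, 0], "fingers": 1}
  ]
}}

```text
clock: 9.85
tcp_pos: [0.5065, -0.1922, 0.1227]
orientation: [0.0, 0.426, 0.905, 0.0]
wrist_force: [-0.8, 0.6, 3.7]
finger_gap: 0.0232
```

>>> {"method": "arm_command", "body": {
  "rows": [
    {"delta_pos": [0, 0, 0.05], "rot": [0, 0, 0], "fingers": 1},
    {"delta_pos": [0, 0, 0], "rot": [0, 0, 0], "fingers": 1}
  ]
}}

```text
clock: 10.05
tcp_pos: [0.5068, -0.1924, 0.1216]
orientation: [0.0, 0.426, 0.905, 0.0]
wrist_force: [-0.6, -0.1, 4.8]
finger_gap: 0.0233
```

>>> {"method": "arm_command", "body": {
  "rows": [
    {"delta_pos": [0, 0, 0.05], "rot": [0, 0, 0], "fingers": 1},
    {"delta_pos": [0, 0, 0], "rot": [0, 0, 0], "fingers": 1}
  ]
}}

```text
clock: 10.25
tcp_pos: [0.507, -0.1926, 0.1207]
orientation: [0.0, 0.427, 0.904, -0.0]
wrist_force: [-0.0, 0.1, 4.3]
finger_gap: 0.0232
```

>>> {"method": "arm_command", "body": {
  "rows": [
    {"delta_pos": [0, 0, -0.5], "rot": [0, 0, 0], "fingers": 1},
    {"delta_pos": [0.825, 0.825, 0], "rot": [0, 0, 0], "fingers": 1},
    {"delta_pos": [0.825, 0.825, 0], "rot": [0, 0, 0], "fingers": 1},
    {"delta_pos": [0, 0, 0], "rot": [0, 0, 0], "fingers": 1},
    {"delta_pos": [0, 0, 0.35], "rot": [0, 0, 0], "fingers": 1},
    {"delta_pos": [0, 0, 0.05], "rot": [0, 0, 0], "fingers": 1},
    {"delta_pos": [0, 0, 0], "rot": [0, 0, 0], "fingers": 1}
  ]
}}

```text
clock: 10.95
tcp_pos: [0.5107, -0.1465, 0.1216]
orientation: [-0.001, 0.427, 0.904, -0.0]
wrist_force: [-0.2, 0.1, -1.5]
finger_gap: 0.0235
```

>>> {"method": "arm_command", "body": {
  "rows": [
    {"delta_pos": [0, 0, 0.05], "rot": [0, 0, 0], "fingers": 1},
    {"delta_pos": [0, 0, 0], "rot": [0, 0, 0], "fingers": 1}
  ]
}}

```text
clock: 11.15
tcp_pos: [0.5112, -0.1465, 0.1212]
orientation: [0.0, 0.427, 0.904, 0.0]
wrist_force: [0.9, -1.3, 0.1]
finger_gap: 0.0232
```

>>> {"method": "arm_command", "body": {
  "rows": [
    {"delta_pos": [0, 0, 0.05], "rot": [0, 0, 0], "fingers": 1},
    {"delta_pos": [0, 0, 0], "rot": [0, 0, 0], "fingers": 1}
  ]
}}

```text
clock: 11.35
tcp_pos: [0.5114, -0.1464, 0.1207]
orientation: [0.0, 0.427, 0.904, -0.0]
wrist_force: [-1.3, -0.9, 2.2]
finger_gap: 0.0231
```

>>> {"method": "arm_command", "body": {
  "rows": [
    {"delta_pos": [0, 0, 0.05], "rot": [0, 0, 0], "fingers": 1},
    {"delta_pos": [0, 0, 0], "rot": [0, 0, 0], "fingers": 1}
  ]
}}

```text
clock: 11.55
tcp_pos: [0.5116, -0.1462, 0.1199]
orientation: [0.001, 0.427, 0.904, 0.0]
wrist_force: [-0.3, 0.7, 4.5]
finger_gap: 0.0232
```

>>> {"method": "arm_command", "body": {
  "rows": [
    {"delta_pos": [0, 0, -0.5], "rot": [0, 0, 0], "fingers": 1},
    {"delta_pos": [0, -0.825, 0], "rot": [0, 0, 0], "fingers": 1},
    {"delta_pos": [0, -0.825, 0], "rot": [0, 0, 0], "fingers": 1},
    {"delta_pos": [0, -0.825, 0], "rot": [0, 0, 0], "fingers": 1},
    {"delta_pos": [0, -0.825, 0], "rot": [0, 0, 0], "fingers": 1},
    {"delta_pos": [0, 0, 0], "rot": [0, 0, 0], "fingers": 1},
    {"delta_pos": [0, 0, 0.3], "rot": [0, 0, 0], "fingers": 1},
    {"delta_pos": [0, 0, 0.05], "rot": [0, 0, 0], "fingers": 1},
    {"delta_pos": [0, 0, 0], "rot": [0, 0, 0], "fingers": 1}
  ]
}}

```text
clock: 12.45
tcp_pos: [0.4601, -0.1876, 0.1217]
orientation: [-0.0, 0.426, 0.905, 0.0]
wrist_force: [0.1, 0.1, 0.2]
finger_gap: 0.0232
```

>>> {"method": "arm_command", "body": {
  "rows": [
    {"delta_pos": [0, 0, 0.05], "rot": [0, 0, 0], "fingers": 1},
    {"delta_pos": [0, 0, 0], "rot": [0, 0, 0], "fingers": 1}
  ]
}}

```text
clock: 12.65
tcp_pos: [0.4605, -0.1877, 0.1211]
orientation: [-0.0, 0.426, 0.905, 0.0]
wrist_force: [-0.3, 0.6, 0.2]
finger_gap: 0.0234
```

>>> {"method": "arm_command", "body": {
  "rows": [
    {"delta_pos": [0, 0, 0.05], "rot": [0, 0, 0], "fingers": 1},
    {"delta_pos": [0, 0, 0], "rot": [0, 0, 0], "fingers": 1}
  ]
}}

```text
clock: 12.85
tcp_pos: [0.4605, -0.1879, 0.1205]
orientation: [0.0, 0.426, 0.905, 0.0]
wrist_force: [0.0, 0.8, 0.9]
finger_gap: 0.0229
```

>>> {"method": "arm_command", "body": {
  "rows": [
    {"delta_pos": [0, 0, 0.05], "rot": [0, 0, 0], "fingers": 1},
    {"delta_pos": [0, 0, 0], "rot": [0, 0, 0], "fingers": 1}
  ]
}}

```text
clock: 13.05
tcp_pos: [0.4603, -0.1881, 0.1196]
orientation: [0.0, 0.427, 0.904, -0.0]
wrist_force: [-0.6, 0.3, 4.5]
finger_gap: 0.023
```

>>> {"method": "arm_command", "body": {
  "rows": [
    {"delta_pos": [0, 0, 0.05], "rot": [0, 0, 0], "fingers": 1},
    {"delta_pos": [0, 0, 0], "rot": [0, 0, 0], "fingers": 1}
  ]
}}

```text
clock: 13.25
tcp_pos: [0.4602, -0.1883, 0.1186]
orientation: [0.0, 0.427, 0.904, -0.0]
wrist_force: [-1.6, -0.3, 4.4]
finger_gap: 0.0232
```

>>> {"method": "arm_command", "body": {
  "rows": [
    {"delta_pos": [0, 0, -0.5], "rot": [0, 0, 0], "fingers": 1},
    {"delta_pos": [0, 0.825, 0], "rot": [0, 0, 0], "fingers": 1},
    {"delta_pos": [0, 0.825, 0], "rot": [0, 0, 0], "fingers": 1},
    {"delta_pos": [0, 0.825, 0], "rot": [0, 0, 0], "fingers": 1},
    {"delta_pos": [0, 0.825, 0], "rot": [0, 0, 0], "fingers": 1},
    {"delta_pos": [0, 0, 0], "rot": [0, 0, 0], "fingers": 1},
    {"delta_pos": [0, 0, 0.35], "rot": [0, 0, 0], "fingers": 1},
    {"delta_pos": [0, 0, 0.05], "rot": [0, 0, 0], "fingers": 1},
    {"delta_pos": [0, 0, 0.05], "rot": [0, 0, 0], "fingers": 1},
    {"delta_pos": [0, 0, 0.05], "rot": [0, 0, 0], "fingers": 1},
    {"delta_pos": [0, 0, 0.05], "rot": [0, 0, 0], "fingers": 1},
    {"delta_pos": [0, 0, 0], "rot": [0, 0, 0], "fingers": 1}
  ]
}}

```text
clock: 14.45
tcp_pos: [0.5119, -0.1459, 0.1182]
orientation: [0.001, 0.427, 0.904, 0.001]
wrist_force: [2.2, 3.6, 5.4]
finger_gap: 0.023
```

>>> {"method": "arm_command", "body": {
  "rows": [
    {"delta_pos": [0, 0, -0.5], "rot": [0, 0, 0], "fingers": 1},
    {"delta_pos": [0.825, -0.825, 0], "rot": [0, 0, 0], "fingers": 1},
    {"delta_pos": [0.825, -0.825, 0], "rot": [0, 0, 0], "fingers": 1},
    {"delta_pos": [0, 0, 0], "rot": [0, 0, 0], "fingers": 1},
    {"delta_pos": [0, 0, 0.25], "rot": [0, 0, 0], "fingers": 1},
    {"delta_pos": [0, 0, 0.05], "rot": [0, 0, 0], "fingers": 1},
    {"delta_pos": [0, 0, 0.05], "rot": [0, 0, 0], "fingers": 1},
    {"delta_pos": [0, 0, 0.05], "rot": [0, 0, 0], "fingers": 1},
    {"delta_pos": [0, 0, 0.05], "rot": [0, 0, 0], "fingers": 1},
    {"delta_pos": [0, 0, 0.05], "rot": [0, 0, 0], "fingers": 1},
    {"delta_pos": [0, 0, 0], "rot": [0, 0, 0], "fingers": 1}
  ]
}}

```text
clock: 15.55
tcp_pos: [0.465, -0.1415, 0.1175]
orientation: [0.0, 0.426, 0.904, 0.0]
wrist_force: [-0.8, 1.1, 2.1]
finger_gap: 0.0236
```

```bash
cat >> h.py <<'E'
def off():
    s,R=st(); print("tool offset mm",((R.T@np.r_[s["tcp_pos"][:2]-np.array([.485,-.167]),0])[:2]*1000).round(1))
E
python3 -c "
from h import *
off()"
```

```text
t 15.55 tcp [ 0.465  -0.1415  0.1175] F [-0.8  1.1  2.1] gap 0.0236 yaw_y 39.51 z [ 5.e-04  1.e-04 -1.e+00] q [-0.46  0.21 -0.38  0.98  0.    0.42]
tool offset mm [32.4  0.8]
```

>>> {"method": "arm_command", "body": {
  "rows": [
    {"delta_pos": [0, 0, 0.05], "rot": [0, 0, 0], "fingers": 1},
    {"delta_pos": [0, 0, 0.05], "rot": [0, 0, 0], "fingers": 1},
    {"delta_pos": [0, 0, 0], "rot": [0, 0, 0], "fingers": 1}
  ]
}}

```text
clock: 15.85
tcp_pos: [0.4647, -0.1412, 0.1155]
orientation: [-0.0, 0.426, 0.905, 0.0]
wrist_force: [-1.3, 1.7, 4.3]
finger_gap: 0.0233
```

>>> {"method": "arm_command", "body": {
  "rows": [
    {"delta_pos": [0, 0, -0.5], "rot": [0, 0, 0], "fingers": 1},
    {"delta_pos": [-0.825, 0, 0], "rot": [0, 0, 0], "fingers": 1},
    {"delta_pos": [-0.825, 0, 0], "rot": [0, 0, 0], "fingers": 1},
    {"delta_pos": [-0.825, 0, 0], "rot": [0, 0, 0], "fingers": 1},
    {"delta_pos": [-0.825, 0, 0], "rot": [0, 0, 0], "fingers": 1},
    {"delta_pos": [0, 0, 0], "rot": [0, 0, 0], "fingers": 1},
    {"delta_pos": [0, 0, 0.2], "rot": [0, 0, 0], "fingers": 1},
    {"delta_pos": [0, 0, 0.05], "rot": [0, 0, 0], "fingers": 1},
    {"delta_pos": [0, 0, 0.05], "rot": [0, 0, 0], "fingers": 1},
    {"delta_pos": [0, 0, 0.05], "rot": [0, 0, 0], "fingers": 1},
    {"delta_pos": [0, 0, 0.05], "rot": [0, 0, 0], "fingers": 1},
    {"delta_pos": [0, 0, 0.05], "rot": [0, 0, 0], "fingers": 1},
    {"delta_pos": [0, 0, 0.05], "rot": [0, 0, 0], "fingers": 1},
    {"delta_pos": [0, 0, 0], "rot": [0, 0, 0], "fingers": 1}
  ]
}}

```text
clock: 17.25
tcp_pos: [0.5068, -0.1925, 0.1163]
orientation: [0.001, 0.426, 0.905, -0.0]
wrist_force: [-1.4, -0.1, 4.7]
finger_gap: 0.0229
```

```bash
python3 - <<'E'
from h import *
off()
for n in ("scene","top"):
    p,d,c=shot(n); W=cloud(c,d).reshape(-1,3)
    m=W[(np.hypot(W[:,0]-.485,W[:,1]+.167)<.041)&(np.hypot(W[:,0]-.485,W[:,1]+.167)>.026)&(W[:,2]>.052)&(W[:,2]<.066)]
    if len(m)>50:
        A=np.c_[m[:,0]-.485,m[:,1]+.167,np.ones(len(m))]; k=np.ones(len(m),bool)
        for _ in range(4):
            s,*_r=np.linalg.lstsq(A[k],m[k,2],rcond=None); k=abs(A@s-m[:,2])<.0015
        print(n,k.sum(),"tilt deg x,y",np.degrees(s[:2]).round(2),"z",s[2].round(4))
E
```

```text
t 17.25 tcp [ 0.5068 -0.1925  0.1163] F [-1.4 -0.1  4.7] gap 0.0229 yaw_y 39.52 z [ 0.001 -0.001 -1.   ] q [-0.51  0.31 -0.25  1.01 -0.    0.37]
tool offset mm [-33.5   0.6]
scene 655 tilt deg x,y [-0.11  0.05] z 0.0569
top 971 tilt deg x,y [-0.11  0.07] z 0.0564
```

>>> {"method": "arm_command", "body": {
  "rows": [
    {"delta_pos": [0, 0, -0.5], "rot": [0, 0, 0], "fingers": 1},
    {"delta_pos": [0.825, 0.825, 0], "rot": [0, 0, 0], "fingers": 1},
    {"delta_pos": [0.825, 0.825, 0], "rot": [0, 0, 0], "fingers": 1},
    {"delta_pos": [0, 0, 0], "rot": [0, 0, 0], "fingers": 1},
    {"delta_pos": [0, 0, 0.35], "rot": [0, 0, 0], "fingers": 1},
    {"delta_pos": [0, 0, 0.05], "rot": [0, 0, 0], "fingers": 1},
    {"delta_pos": [0, 0, 0.05], "rot": [0, 0, 0], "fingers": 1},
    {"delta_pos": [0, 0, 0.05], "rot": [0, 0, 0], "fingers": 1},
    {"delta_pos": [0, 0, 0.05], "rot": [0, 0, 0], "fingers": 1},
    {"delta_pos": [0, 0, 0.05], "rot": [0, 0, 0], "fingers": 1},
    {"delta_pos": [0, 0, 0], "rot": [0, 0, 0], "fingers": 1}
  ]
}}

```text
clock: 18.45
tcp_pos: [0.5115, -0.1463, 0.1142]
orientation: [0.0, 0.427, 0.904, 0.001]
wrist_force: [-1.2, 2.8, 7.3]
finger_gap: 0.0234
```

>>> {"method": "arm_command", "body": {
  "rows": [
    {"delta_pos": [0, 0, -0.5], "rot": [0, 0, 0], "fingers": 1},
    {"delta_pos": [0, -0.825, 0], "rot": [0, 0, 0], "fingers": 1},
    {"delta_pos": [0, -0.825, 0], "rot": [0, 0, 0], "fingers": 1},
    {"delta_pos": [0, -0.825, 0], "rot": [0, 0, 0], "fingers": 1},
    {"delta_pos": [0, -0.825, 0], "rot": [0, 0, 0], "fingers": 1},
    {"delta_pos": [0, 0, 0], "rot": [0, 0, 0], "fingers": 1},
    {"delta_pos": [0, 0, 0.25], "rot": [0, 0, 0], "fingers": 1},
    {"delta_pos": [0, 0, 0.05], "rot": [0, 0, 0], "fingers": 1},
    {"delta_pos": [0, 0, 0.05], "rot": [0, 0, 0], "fingers": 1},
    {"delta_pos": [0, 0, 0.05], "rot": [0, 0, 0], "fingers": 1},
    {"delta_pos": [0, 0, 0.05], "rot": [0, 0, 0], "fingers": 1},
    {"delta_pos": [0, 0, 0.05], "rot": [0, 0, 0], "fingers": 1},
    {"delta_pos": [0, 0, 0], "rot": [0, 0, 0], "fingers": 1}
  ]
}}

```text
clock: 19.75
tcp_pos: [0.4597, -0.1881, 0.1134]
orientation: [-0.0, 0.426, 0.905, -0.001]
wrist_force: [-3.7, -1.5, 4.1]
finger_gap: 0.0233
```

```bash
cat >> h.py <<'E'
def tilt(n="top"):
    p,d,c=shot(n); W=cloud(c,d).reshape(-1,3); r=np.hypot(W[:,0]-.485,W[:,1]+.167)
    m=W[(r<.041)&(r>.026)&(W[:,2]>.047)&(W[:,2]<.066)]
    A=np.c_[m[:,0]-.485,m[:,1]+.167,np.ones(len(m))]; k=m[:,2]>.0485
    for _ in range(5):
        s,*_r=np.linalg.lstsq(A[k],m[k,2],rcond=None); k=abs(A@s-m[:,2])<.0015
    print(n,k.sum(),"tilt deg x,y",np.degrees(s[:2]).round(2),"z",s[2].round(4))
E
python3 -c "
from h import *
off();tilt()"
```

```text
t 19.75 tcp [ 0.4597 -0.1881  0.1134] F [-3.7 -1.5  4.1] gap 0.0233 yaw_y 39.52 z [-0.0015 -0.0011 -1.    ] q [-0.55  0.23 -0.36  0.98 -0.    0.33]
tool offset mm [ -0.2 -32.9]
top 718 tilt deg x,y [ 1.3  -0.15] z 0.0539
```

>>> {"method": "arm_command", "body": {
  "rows": [
    {"delta_pos": [0, 0, -0.5], "rot": [0, 0, 0], "fingers": 1},
    {"delta_pos": [-0.825, 0.825, 0], "rot": [0, 0, 0], "fingers": 1},
    {"delta_pos": [-0.825, 0.825, 0], "rot": [0, 0, 0], "fingers": 1},
    {"delta_pos": [0, 0, 0], "rot": [0, 0, 0], "fingers": 1},
    {"delta_pos": [0, 0, 0.3], "rot": [0, 0, 0], "fingers": 1},
    {"delta_pos": [0, 0, 0.05], "rot": [0, 0, 0], "fingers": 1},
    {"delta_pos": [0, 0, 0.05], "rot": [0, 0, 0], "fingers": 1},
    {"delta_pos": [0, 0, 0.05], "rot": [0, 0, 0], "fingers": 1},
    {"delta_pos": [0, 0, 0.05], "rot": [0, 0, 0], "fingers": 1},
    {"delta_pos": [0, 0, 0], "rot": [0, 0, 0], "fingers": 1}
  ]
}}

```text
clock: 20.8
tcp_pos: [0.506, -0.1922, 0.1138]
orientation: [-0.0, 0.427, 0.904, 0.0]
wrist_force: [-3.1, 2.3, 4.8]
finger_gap: 0.0232
```

>>> {"method": "arm_command", "body": {
  "rows": [
    {"delta_pos": [0, 0, -0.5], "rot": [0, 0, 0], "fingers": 1},
    {"delta_pos": [0.825, 0, 0], "rot": [0, 0, 0], "fingers": 1},
    {"delta_pos": [0.825, 0, 0], "rot": [0, 0, 0], "fingers": 1},
    {"delta_pos": [0.825, 0, 0], "rot": [0, 0, 0], "fingers": 1},
    {"delta_pos": [0.825, 0, 0], "rot": [0, 0, 0], "fingers": 1},
    {"delta_pos": [0, 0, 0], "rot": [0, 0, 0], "fingers": 1},
    {"delta_pos": [0, 0, 0.3], "rot": [0, 0, 0], "fingers": 1},
    {"delta_pos": [0, 0, 0.05], "rot": [0, 0, 0], "fingers": 1},
    {"delta_pos": [0, 0, 0.05], "rot": [0, 0, 0], "fingers": 1},
    {"delta_pos": [0, 0, 0.05], "rot": [0, 0, 0], "fingers": 1},
    {"delta_pos": [0, 0, 0.05], "rot": [0, 0, 0], "fingers": 1},
    {"delta_pos": [0, 0, 0], "rot": [0, 0, 0], "fingers": 1}
  ]
}}

```text
clock: 22.0
tcp_pos: [0.4649, -0.1419, 0.1135]
orientation: [0.0, 0.427, 0.904, -0.0]
wrist_force: [-0.6, -0.3, -0.0]
finger_gap: 0.0231
```

>>> {"method": "arm_command", "body": {
  "rows": [
    {"delta_pos": [0, 0, -0.5], "rot": [0, 0, 0], "fingers": 1},
    {"delta_pos": [-0.825, 0.825, 0], "rot": [0, 0, 0], "fingers": 1},
    {"delta_pos": [-0.825, 0.825, 0], "rot": [0, 0, 0], "fingers": 1},
    {"delta_pos": [0, 0, 0], "rot": [0, 0, 0], "fingers": 1},
    {"delta_pos": [0, 0, 0.3], "rot": [0, 0, 0], "fingers": 1},
    {"delta_pos": [0, 0, 0.05], "rot": [0, 0, 0], "fingers": 1},
    {"delta_pos": [0, 0, 0.05], "rot": [0, 0, 0], "fingers": 1},
    {"delta_pos": [0, 0, 0.05], "rot": [0, 0, 0], "fingers": 1},
    {"delta_pos": [0, 0, 0.05], "rot": [0, 0, 0], "fingers": 1},
    {"delta_pos": [0, 0, 0], "rot": [0, 0, 0], "fingers": 1}
  ]
}}

```text
clock: 23.0
tcp_pos: [0.5107, -0.1458, 0.1137]
orientation: [-0.0, 0.427, 0.904, 0.0]
wrist_force: [-2.3, 0.9, 3.9]
finger_gap: 0.023
```

```bash
python3 -c "
from h import *
off();tilt()"
```

```text
t 23.0 tcp [ 0.5107 -0.1458  0.1137] F [-2.3  0.9  3.9] gap 0.023 yaw_y 39.5 z [-2.e-04  2.e-04 -1.e+00] q [-0.43  0.3  -0.28  1.    0.    0.45]
tool offset mm [-0.  33.3]
top 562 tilt deg x,y [0.6  0.05] z 0.0534
```

>>> {"method": "arm_command", "body": {
  "rows": [
    {"delta_pos": [0, 0, 0.05], "rot": [0, 0, 0], "fingers": 1},
    {"delta_pos": [0, 0, 0.05], "rot": [0, 0, 0], "fingers": 1},
    {"delta_pos": [0, 0, 0], "rot": [0, 0, 0], "fingers": 1}
  ]
}}

```text
clock: 23.35
tcp_pos: [0.5113, -0.1458, 0.112]
orientation: [0.0, 0.427, 0.904, 0.0]
wrist_force: [-2.4, 2.4, 5.9]
finger_gap: 0.0233
```

>>> {"method": "arm_command", "body": {
  "rows": [
    {"delta_pos": [0, 0, -0.5], "rot": [0, 0, 0], "fingers": 1},
    {"delta_pos": [0.825, -0.825, 0], "rot": [0, 0, 0], "fingers": 1},
    {"delta_pos": [0.825, -0.825, 0], "rot": [0, 0, 0], "fingers": 1},
    {"delta_pos": [0, 0, 0], "rot": [0, 0, 0], "fingers": 1},
    {"delta_pos": [0, 0, 0.35], "rot": [0, 0, 0], "fingers": 1},
    {"delta_pos": [0, 0, 0.05], "rot": [0, 0, 0], "fingers": 1},
    {"delta_pos": [0, 0, 0.05], "rot": [0, 0, 0], "fingers": 1},
    {"delta_pos": [0, 0, 0.05], "rot": [0, 0, 0], "fingers": 1},
    {"delta_pos": [0, 0, 0], "rot": [0, 0, 0], "fingers": 1}
  ]
}}

```text
clock: 24.25
tcp_pos: [0.4651, -0.1416, 0.1115]
orientation: [0.0, 0.426, 0.905, 0.0]
wrist_force: [-0.3, 0.4, 2.8]
finger_gap: 0.023
```

>>> {"method": "arm_command", "body": {
  "rows": [
    {"delta_pos": [0, 0, -0.5], "rot": [0, 0, 0], "fingers": 1},
    {"delta_pos": [-0.825, 0, 0], "rot": [0, 0, 0], "fingers": 1},
    {"delta_pos": [-0.825, 0, 0], "rot": [0, 0, 0], "fingers": 1},
    {"delta_pos": [-0.825, 0, 0], "rot": [0, 0, 0], "fingers": 1},
    {"delta_pos": [-0.825, 0, 0], "rot": [0, 0, 0], "fingers": 1},
    {"delta_pos": [0, 0, 0], "rot": [0, 0, 0], "fingers": 1},
    {"delta_pos": [0, 0, 0.35], "rot": [0, 0, 0], "fingers": 1},
    {"delta_pos": [0, 0, 0.05], "rot": [0, 0, 0], "fingers": 1},
    {"delta_pos": [0, 0, 0.05], "rot": [0, 0, 0], "fingers": 1},
    {"delta_pos": [0, 0, 0.05], "rot": [0, 0, 0], "fingers": 1},
    {"delta_pos": [0, 0, 0], "rot": [0, 0, 0], "fingers": 1}
  ]
}}

```text
clock: 25.35
tcp_pos: [0.5067, -0.1925, 0.1122]
orientation: [0.001, 0.426, 0.905, -0.0]
wrist_force: [-0.5, -1.8, 4.3]
finger_gap: 0.0231
```

>>> {"method": "arm_command", "body": {
  "rows": [
    {"delta_pos": [0, 0, -0.5], "rot": [0, 0, 0], "fingers": 1},
    {"delta_pos": [0.825, -0.825, 0], "rot": [0, 0, 0], "fingers": 1},
    {"delta_pos": [0.825, -0.825, 0], "rot": [0, 0, 0], "fingers": 1},
    {"delta_pos": [0, 0, 0], "rot": [0, 0, 0], "fingers": 1},
    {"delta_pos": [0, 0, 0.35], "rot": [0, 0, 0], "fingers": 1},
    {"delta_pos": [0, 0, 0.05], "rot": [0, 0, 0], "fingers": 1},
    {"delta_pos": [0, 0, 0.05], "rot": [0, 0, 0], "fingers": 1},
    {"delta_pos": [0, 0, 0.05], "rot": [0, 0, 0], "fingers": 1},
    {"delta_pos": [0, 0, 0], "rot": [0, 0, 0], "fingers": 1}
  ]
}}

```text
clock: 26.25
tcp_pos: [0.4606, -0.1881, 0.1114]
orientation: [0.0, 0.426, 0.905, -0.0]
wrist_force: [-1.3, -0.6, 3.1]
finger_gap: 0.0232
```

```bash
python3 -c "
from h import *
off();tilt()"
```

```text
t 26.25 tcp [ 0.4606 -0.1881  0.1114] F [-1.3 -0.6  3.1] gap 0.0232 yaw_y 39.51 z [ 1.e-04 -1.e-04 -1.e+00] q [-0.55  0.24 -0.36  0.97 -0.    0.33]
tool offset mm [ -0.7 -32.3]
top 710 tilt deg x,y [ 0.69 -0.61] z 0.0517
```

>>> {"method": "arm_command", "body": {
  "rows": [
    {"delta_pos": [0, 0, -0.5], "rot": [0, 0, 0], "fingers": 1},
    {"delta_pos": [-0.825, 0.825, 0], "rot": [0, 0, 0], "fingers": 1},
    {"delta_pos": [-0.825, 0.825, 0], "rot": [0, 0, 0], "fingers": 1},
    {"delta_pos": [0, 0, 0], "rot": [0, 0, 0], "fingers": 1},
    {"delta_pos": [0, 0, 0.35], "rot": [0, 0, 0], "fingers": 1},
    {"delta_pos": [0, 0, 0.05], "rot": [0, 0, 0], "fingers": 1},
    {"delta_pos": [0, 0, 0.05], "rot": [0, 0, 0], "fingers": 1},
    {"delta_pos": [0, 0, 0.05], "rot": [0, 0, 0], "fingers": 1},
    {"delta_pos": [0, 0, 0.05], "rot": [0, 0, 0], "fingers": 1},
    {"delta_pos": [0, 0, 0], "rot": [0, 0, 0], "fingers": 1}
  ]
}}

```text
clock: 27.3
tcp_pos: [0.5058, -0.1922, 0.1109]
orientation: [-0.0, 0.427, 0.904, -0.0]
wrist_force: [-2.6, 1.5, 5.0]
finger_gap: 0.0231
```

>>> {"method": "arm_command", "body": {
  "rows": [
    {"delta_pos": [0, 0, -0.5], "rot": [0, 0, 0], "fingers": 1},
    {"delta_pos": [0.825, 0, 0], "rot": [0, 0, 0], "fingers": 1},
    {"delta_pos": [0.825, 0, 0], "rot": [0, 0, 0], "fingers": 1},
    {"delta_pos": [0.825, 0, 0], "rot": [0, 0, 0], "fingers": 1},
    {"delta_pos": [0.825, 0, 0], "rot": [0, 0, 0], "fingers": 1},
    {"delta_pos": [0, 0, 0], "rot": [0, 0, 0], "fingers": 1},
    {"delta_pos": [0, 0, 0.35], "rot": [0, 0, 0], "fingers": 1},
    {"delta_pos": [0, 0, 0.05], "rot": [0, 0, 0], "fingers": 1},
    {"delta_pos": [0, 0, 0.05], "rot": [0, 0, 0], "fingers": 1},
    {"delta_pos": [0, 0, 0.05], "rot": [0, 0, 0], "fingers": 1},
    {"delta_pos": [0, 0, 0], "rot": [0, 0, 0], "fingers": 1}
  ]
}}

```text
clock: 28.4
tcp_pos: [0.465, -0.1419, 0.1106]
orientation: [0.0, 0.427, 0.904, 0.0]
wrist_force: [-1.9, 0.9, 3.8]
finger_gap: 0.0231
```

>>> {"method": "arm_command", "body": {
  "rows": [
    {"delta_pos": [0, 0, -0.5], "rot": [0, 0, 0], "fingers": 1},
    {"delta_pos": [-0.825, 0.825, 0], "rot": [0, 0, 0], "fingers": 1},
    {"delta_pos": [-0.825, 0.825, 0], "rot": [0, 0, 0], "fingers": 1},
    {"delta_pos": [0, 0, 0], "rot": [0, 0, 0], "fingers": 1},
    {"delta_pos": [0, 0, 0.35], "rot": [0, 0, 0], "fingers": 1},
    {"delta_pos": [0, 0, 0.05], "rot": [0, 0, 0], "fingers": 1},
    {"delta_pos": [0, 0, 0.05], "rot": [0, 0, 0], "fingers": 1},
    {"delta_pos": [0, 0, 0.05], "rot": [0, 0, 0], "fingers": 1},
    {"delta_pos": [0, 0, 0], "rot": [0, 0, 0], "fingers": 1}
  ]
}}

```text
clock: 29.3
tcp_pos: [0.5102, -0.1457, 0.1106]
orientation: [-0.001, 0.427, 0.904, 0.0]
wrist_force: [-2.6, 2.2, 5.2]
finger_gap: 0.0228
```

>>> {"method": "arm_command", "body": {
  "rows": [
    {"delta_pos": [0, 0, -0.5], "rot": [0, 0, 0], "fingers": 1},
    {"delta_pos": [0, -0.825, 0], "rot": [0, 0, 0], "fingers": 1},
    {"delta_pos": [0, -0.825, 0], "rot": [0, 0, 0], "fingers": 1},
    {"delta_pos": [0, -0.825, 0], "rot": [0, 0, 0], "fingers": 1},
    {"delta_pos": [0, -0.825, 0], "rot": [0, 0, 0], "fingers": 1},
    {"delta_pos": [0, 0, 0], "rot": [0, 0, 0], "fingers": 1},
    {"delta_pos": [0, 0, 0.35], "rot": [0, 0, 0], "fingers": 1},
    {"delta_pos": [0, 0, 0.05], "rot": [0, 0, 0], "fingers": 1},
    {"delta_pos": [0, 0, 0.05], "rot": [0, 0, 0], "fingers": 1},
    {"delta_pos": [0, 0, 0.05], "rot": [0, 0, 0], "fingers": 1},
    {"delta_pos": [0, 0, 0], "rot": [0, 0, 0], "fingers": 1}
  ]
}}

```text
clock: 30.4
tcp_pos: [0.4602, -0.1878, 0.1106]
orientation: [-0.0, 0.426, 0.905, -0.0]
wrist_force: [-1.6, 0.2, 4.0]
finger_gap: 0.0234
```

```bash
python3 -c "
from h import *
off();tilt()"
```

```text
t 30.4 tcp [ 0.4602 -0.1878  0.1106] F [-1.6  0.2  4. ] gap 0.0234 yaw_y 39.54 z [-5.e-04 -2.e-04 -1.e+00] q [-0.55  0.24 -0.36  0.97 -0.    0.33]
tool offset mm [ -0.2 -32.3]
top 712 tilt deg x,y [ 0.15 -0.09] z 0.0507
```

>>> {"method": "arm_command", "body": {
  "rows": [
    {"delta_pos": [0, 0, 0.05], "rot": [0, 0, 0], "fingers": 1},
    {"delta_pos": [0, 0, 0], "rot": [0, 0, 0], "fingers": 1}
  ]
}}

```text
clock: 30.65
tcp_pos: [0.4603, -0.1878, 0.1104]
orientation: [0.0, 0.426, 0.905, -0.0]
wrist_force: [-3.7, 1.2, 11.1]
finger_gap: 0.023
```

>>> {"method": "arm_command", "body": {
  "rows": [
    {"delta_pos": [0, 0, 0.05], "rot": [0, 0, 0], "fingers": 1},
    {"delta_pos": [0, 0, 0], "rot": [0, 0, 0], "fingers": 1}
  ]
}}

```text
clock: 30.85
tcp_pos: [0.4604, -0.1879, 0.1104]
orientation: [0.001, 0.426, 0.905, -0.0]
wrist_force: [-5.9, 2.6, 18.2]
finger_gap: 0.0232
```

>>> {"method": "arm_command", "body": {
  "rows": [
    {"delta_pos": [0, 0, 0.05], "rot": [0, 0, 0], "fingers": 1},
    {"delta_pos": [0, 0, 0], "rot": [0, 0, 0], "fingers": 1}
  ]
}}

```text
clock: 31.05
tcp_pos: [0.4605, -0.188, 0.1103]
orientation: [0.001, 0.426, 0.905, -0.0]
wrist_force: [-7.4, 3.0, 25.1]
finger_gap: 0.023
```

>>> {"method": "arm_command", "body": {
  "rows": [
    {"delta_pos": [0, 0, -0.1], "rot": [0, 0, 0], "fingers": 1},
    {"delta_pos": [0, 0, -0.55], "rot": [0, 0, 0], "fingers": 1},
    {"delta_pos": [0, 0.825, 0], "rot": [0, 0, 0], "fingers": 1},
    {"delta_pos": [0, 0.825, 0], "rot": [0, 0, 0], "fingers": 1},
    {"delta_pos": [0, 0.825, 0], "rot": [0, 0, 0], "fingers": 1},
    {"delta_pos": [0, 0.825, 0], "rot": [0, 0, 0], "fingers": 1},
    {"delta_pos": [0, 0, 0], "rot": [0, 0, 0], "fingers": 1},
    {"delta_pos": [0, 0, 0.4], "rot": [0, 0, 0], "fingers": 1},
    {"delta_pos": [0, 0, 0.05], "rot": [0, 0, 0], "fingers": 1},
    {"delta_pos": [0, 0, 0.05], "rot": [0, 0, 0], "fingers": 1},
    {"delta_pos": [0, 0, 0], "rot": [0, 0, 0], "fingers": 1}
  ]
}}

```text
clock: 32.15
tcp_pos: [0.5111, -0.146, 0.1106]
orientation: [0.0, 0.427, 0.904, 0.001]
wrist_force: [1.8, 2.1, 1.2]
finger_gap: 0.0233
```

>>> {"method": "arm_command", "body": {
  "rows": [
    {"delta_pos": [0, 0, 0.05], "rot": [0, 0, 0], "fingers": 1},
    {"delta_pos": [0, 0, 0.05], "rot": [0, 0, 0], "fingers": 1},
    {"delta_pos": [0, 0, 0], "rot": [0, 0, 0], "fingers": 1}
  ]
}}

```text
clock: 32.45
tcp_pos: [0.5113, -0.1461, 0.1104]
orientation: [0.001, 0.427, 0.904, 0.0]
wrist_force: [-3.4, 3.0, 15.1]
finger_gap: 0.0231
```

>>> {"method": "arm_command", "body": {
  "rows": [
    {"delta_pos": [0, 0, 0.05], "rot": [0, 0, 0], "fingers": 1},
    {"delta_pos": [0, 0, 0], "rot": [0, 0, 0], "fingers": 1}
  ]
}}

```text
clock: 32.65
tcp_pos: [0.5114, -0.1462, 0.1103]
orientation: [0.001, 0.427, 0.904, 0.0]
wrist_force: [-5.0, 3.1, 21.4]
finger_gap: 0.0231
```

Both y sides are solid at TCP z 0.1103. Now the two x sides.

>>> {"method": "arm_command", "body": {
  "rows": [
    {"delta_pos": [0, 0, -0.1], "rot": [0, 0, 0], "fingers": 1},
    {"delta_pos": [0, 0, -0.5], "rot": [0, 0, 0], "fingers": 1},
    {"delta_pos": [0.825, -0.825, 0], "rot": [0, 0, 0], "fingers": 1},
    {"delta_pos": [0.825, -0.825, 0], "rot": [0, 0, 0], "fingers": 1},
    {"delta_pos": [0, 0, 0], "rot": [0, 0, 0], "fingers": 1},
    {"delta_pos": [0, 0, 0.35], "rot": [0, 0, 0], "fingers": 1},
    {"delta_pos": [0, 0, 0.05], "rot": [0, 0, 0], "fingers": 1},
    {"delta_pos": [0, 0, 0.05], "rot": [0, 0, 0], "fingers": 1},
    {"delta_pos": [0, 0, 0.05], "rot": [0, 0, 0], "fingers": 1},
    {"delta_pos": [0, 0, 0.05], "rot": [0, 0, 0], "fingers": 1},
    {"delta_pos": [0, 0, 0], "rot": [0, 0, 0], "fingers": 1}
  ]
}}

```text
clock: 33.75
tcp_pos: [0.4653, -0.142, 0.1104]
orientation: [0.001, 0.426, 0.905, -0.0]
wrist_force: [-6.1, 2.3, 17.1]
finger_gap: 0.023
```

>>> {"method": "arm_command", "body": {
  "rows": [
    {"delta_pos": [0, 0, 0.05], "rot": [0, 0, 0], "fingers": 1},
    {"delta_pos": [0, 0, 0], "rot": [0, 0, 0], "fingers": 1}
  ]
}}

```text
clock: 33.95
tcp_pos: [0.4654, -0.142, 0.1103]
orientation: [0.001, 0.426, 0.905, -0.0]
wrist_force: [-8.4, 3.3, 25.4]
finger_gap: 0.0234
```

>>> {"method": "arm_command", "body": {
  "rows": [
    {"delta_pos": [0, 0, -0.1], "rot": [0, 0, 0], "fingers": 1},
    {"delta_pos": [0, 0, -0.5], "rot": [0, 0, 0], "fingers": 1},
    {"delta_pos": [-0.825, 0, 0], "rot": [0, 0, 0], "fingers": 1},
    {"delta_pos": [-0.825, 0, 0], "rot": [0, 0, 0], "fingers": 1},
    {"delta_pos": [-0.825, 0, 0], "rot": [0, 0, 0], "fingers": 1},
    {"delta_pos": [-0.825, 0, 0], "rot": [0, 0, 0], "fingers": 1},
    {"delta_pos": [0, 0, 0], "rot": [0, 0, 0], "fingers": 1},
    {"delta_pos": [0, 0, 0.35], "rot": [0, 0, 0], "fingers": 1},
    {"delta_pos": [0, 0, 0.05], "rot": [0, 0, 0], "fingers": 1},
    {"delta_pos": [0, 0, 0.05], "rot": [0, 0, 0], "fingers": 1},
    {"delta_pos": [0, 0, 0.05], "rot": [0, 0, 0], "fingers": 1},
    {"delta_pos": [0, 0, 0.05], "rot": [0, 0, 0], "fingers": 1},
    {"delta_pos": [0, 0, 0], "rot": [0, 0, 0], "fingers": 1}
  ]
}}

```text
clock: 35.25
tcp_pos: [0.5064, -0.1921, 0.1104]
orientation: [0.001, 0.426, 0.905, -0.0]
wrist_force: [-4.3, 1.6, 13.1]
finger_gap: 0.0233
```

>>> {"method": "arm_command", "body": {
  "rows": [
    {"delta_pos": [0, 0, 0.05], "rot": [0, 0, 0], "fingers": 1},
    {"delta_pos": [0, 0, 0], "rot": [0, 0, 0], "fingers": 1}
  ]
}}

```text
clock: 35.45
tcp_pos: [0.5065, -0.1922, 0.1103]
orientation: [0.001, 0.426, 0.905, -0.0]
wrist_force: [-5.3, 2.0, 19.8]
finger_gap: 0.023
```

```bash
python3 -c "
from h import *
off();tilt()"
```

```text
t 35.45 tcp [ 0.5065 -0.1922  0.1103] F [-5.3  2.  19.8] gap 0.023 yaw_y 39.53 z [ 0.0015 -0.0013 -1.    ] q [-0.51  0.32 -0.26  1.   -0.    0.37]
tool offset mm [-33.1   0.6]
top 950 tilt deg x,y [-0.16 -0.12] z 0.0505
```

>>> {"method": "arm_command", "body": {
  "rows": [
    {"delta_pos": [0, 0, -0.1], "rot": [0, 0, 0], "fingers": 1},
    {"delta_pos": [0, 0, -0.6], "rot": [0, 0, 0], "fingers": 1},
    {"delta_pos": [0, 0, -1], "rot": [0, 0, 0], "fingers": 1},
    {"delta_pos": [0, 0, -1], "rot": [0, 0, 0], "fingers": 1},
    {"delta_pos": [0, 0, -0.9], "rot": [0, 0, 0], "fingers": 1},
    {"delta_pos": [0.92, 0.89, 0], "rot": [0, 0, 0], "fingers": 1},
    {"delta_pos": [0.92, 0.89, 0], "rot": [0, 0, 0], "fingers": 1},
    {"delta_pos": [0.92, 0.89, 0], "rot": [0, 0, 0], "fingers": 1},
    {"delta_pos": [0.92, 0.89, 0], "rot": [0, 0, 0], "fingers": 1},
    {"delta_pos": [0.92, 0.89, 0], "rot": [0, 0, 0], "fingers": 1},
    {"delta_pos": [0.92, 0.89, 0], "rot": [0, 0, 0], "fingers": 1},
    {"delta_pos": [0.92, 0.89, 0], "rot": [0, 0, 0], "fingers": 1},
    {"delta_pos": [0.92, 0.89, 0], "rot": [0, 0, 0], "fingers": 1},
    {"delta_pos": [0.92, 0.89, 0], "rot": [0, 0, 0], "fingers": 1},
    {"delta_pos": [0.92, 0.89, 0], "rot": [0, 0, 0], "fingers": 1},
    {"delta_pos": [0.92, 0.89, 0], "rot": [0, 0, 0], "fingers": 1},
    {"delta_pos": [0.92, 0.89, 0], "rot": [0, 0, 0], "fingers": 1},
    {"delta_pos": [0.92, 0.89, 0], "rot": [0, 0, 0], "fingers": 1},
    {"delta_pos": [0.92, 0.89, 0], "rot": [0, 0, 0], "fingers": 1},
    {"delta_pos": [0, 0, 0], "rot": [0, 0, 0], "fingers": 1}
  ]
}}

```text
clock: 37.5
tcp_pos: [0.5348, 0.1676, 0.1795]
orientation: [-0.0, 0.425, 0.905, 0.0]
wrist_force: [0.2, -0.2, -0.6]
finger_gap: 0.0235
```

>>> {"method": "arm_command", "body": {
  "rows": [
    {"delta_pos": [0, 0, 0], "rot": [0, 0, 0], "fingers": 1},
    {"delta_pos": [0, 0, 0], "rot": [0, 0, 0], "fingers": 1}
  ]
}}

```text
clock: 37.7
tcp_pos: [0.5349, 0.1643, 0.1793]
orientation: [-0.0, 0.427, 0.904, -0.0]
wrist_force: [0.7, -0.7, -0.3]
finger_gap: 0.023
```

```bash
python3 - <<'E'
from h import *
s,R=st([.5355,.1663,.125])
tilt("top")
def nose(n,W,tcp):
    m=(np.linalg.norm(W[...,:2]-tcp[:2],axis=2)<.03)&(W[...,2]>tcp[2]-.062)&(W[...,2]<tcp[2]-.024); P=W[m]
    r=np.hypot(*(P[:,:2]-tcp[:2]).T); P=P[r<.012]
    print(n,len(P),"mean minus tcp mm",((P.mean(0)-tcp)*1000).round(1),"zmin",P[:,2].min().round(4))
    for lo in (.03,.045):
        q=P[(tcp[2]-P[:,2]>lo)&(tcp[2]-P[:,2]<lo+.014)]
        print("  ",lo,len(q),((q.mean(0)-tcp)*1000).round(1))
p,d,c=shot("scene"); nose("now",cloud(c,d),s["tcp_pos"])
cv2.imwrite("pics/s2.png",cv2.resize(p[100:370,140:440],None,fx=2.4,fy=2.1))
E
```

```text
t 37.7 tcp [0.5349 0.1643 0.1793] F [ 0.7 -0.7 -0.3] gap 0.023 yaw_y 39.48 z [-4.e-04 -2.e-04 -1.e+00] q [ 0.15  0.3  -0.1   1.17 -0.    1.04]
cmd units [0.057 0.088 2.717]
top 1132 tilt deg x,y [-0.13  0.14] z 0.0504
now 132 mean minus tcp mm [  2.1  -4.7 -44.7] zmin 0.1195
   0.03 63 [  2.   -5.  -37.1]
   0.045 64 [  2.1  -4.6 -51.9]
```

View pics/s2.png

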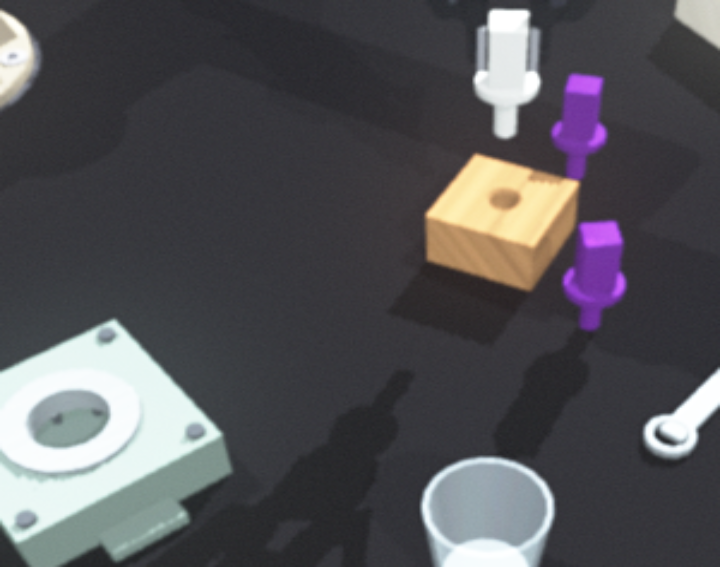

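The picture shows the flange flat on the housing at crop (70,420) and the drift upright above the empty hole at crop (505,198). The nose offset from the TCP matches what it was at the grasp.

>>> {"method": "arm_command", "body": {
  "rows": [
    {"delta_pos": [0.06, 0.09, 0.7], "rot": [0, 0, 0], "fingers": 1},
    {"delta_pos": [0, 0, 1], "rot": [0, 0, 0], "fingers": 1},
    {"delta_pos": [0, 0, 1], "rot": [0, 0, 0], "fingers": 1},
    {"delta_pos": [0, 0, 0.3], "rot": [0, 0, 0], "fingers": 1},
    {"delta_pos": [0, 0, 0], "rot": [0, 0, 0], "fingers": 1},
    {"delta_pos": [0, 0, 0], "rot": [0, 0, 0], "fingers": 1}
  ]
}}

```text
clock: 38.4
tcp_pos: [0.5363, 0.1666, 0.1201]
orientation: [0.0, 0.427, 0.904, 0.0]
wrist_force: [0.2, 0.4, -0.8]
finger_gap: 0.0232
```

```bash
python3 -c "
from h import *
st([.5355,.1663,.0715])"
```

```text
t 38.4 tcp [0.5363 0.1666 0.1201] F [ 0.2  0.4 -0.8] gap 0.0232 yaw_y 39.46 z [ 1.e-03  2.e-04 -1.e+00] q [ 0.16  0.34 -0.19  1.04  0.    1.04]
cmd units [ 0.015 -0.041  2.431]
```

>>> {"method": "arm_command", "body": {
  "rows": [
    {"delta_pos": [0.02, -0.04, 0.3], "rot": [0, 0, 0], "fingers": 1},
    {"delta_pos": [0, 0, 0.3], "rot": [0, 0, 0], "fingers": 1},
    {"delta_pos": [0, 0, 0.3], "rot": [0, 0, 0], "fingers": 1},
    {"delta_pos": [0, 0, 0], "rot": [0, 0, 0], "fingers": 1}
  ]
}}

```text
clock: 38.8
tcp_pos: [0.5341, 0.1666, 0.1002]
orientation: [-0.001, 0.427, 0.904, -0.0]
wrist_force: [-0.1, -0.1, -0.2]
finger_gap: 0.0234
```

>>> {"method": "arm_command", "body": {
  "rows": [
    {"delta_pos": [0, 0, 0.4], "rot": [0, 0, 0], "fingers": 1},
    {"delta_pos": [0, 0, 0.4], "rot": [0, 0, 0], "fingers": 1},
    {"delta_pos": [0, 0, 0.4], "rot": [0, 0, 0], "fingers": 1},
    {"delta_pos": [0, 0, 0.15], "rot": [0, 0, 0], "fingers": 1},
    {"delta_pos": [0, 0, 0], "rot": [0, 0, 0], "fingers": 1},
    {"delta_pos": [0, 0, 0], "rot": [0, 0, 0], "fingers": 1}
  ]
}}

```text
clock: 39.4
tcp_pos: [0.535, 0.1667, 0.0743]
orientation: [-0.0, 0.427, 0.904, 0.0]
wrist_force: [0.7, 0.0, -1.7]
finger_gap: 0.0232
```

>>> {"method": "arm_command", "body": {
  "rows": [
    {"delta_pos": [0, 0, 0.1], "rot": [0, 0, 0], "fingers": 1},
    {"delta_pos": [0, 0, 0.05], "rot": [0, 0, 0], "fingers": 1},
    {"delta_pos": [0, 0, 0.03], "rot": [0, 0, 0], "fingers": 1},
    {"delta_pos": [0, 0, 0], "rot": [0, 0, 0], "fingers": 1},
    {"delta_pos": [0, 0, 0], "rot": [0, 0, 0], "fingers": 1}
  ]
}}

```text
clock: 39.9
tcp_pos: [0.5349, 0.1667, 0.0708]
orientation: [0.0, 0.427, 0.904, 0.0]
wrist_force: [-0.0, 0.5, -1.4]
finger_gap: 0.0232
```

>>> {"method": "arm_command", "body": {
  "rows": [
    {"delta_pos": [0, 0, 0.03], "rot": [0, 0, 0], "fingers": 1},
    {"delta_pos": [0, 0, 0.03], "rot": [0, 0, 0], "fingers": 1},
    {"delta_pos": [0, 0, 0], "rot": [0, 0, 0], "fingers": 1},
    {"delta_pos": [0, 0, 0], "rot": [0, 0, 0], "fingers": 1}
  ]
}}

```text
clock: 40.3
tcp_pos: [0.535, 0.1667, 0.0705]
orientation: [0.0, 0.427, 0.904, 0.0]
wrist_force: [-2.0, -1.0, 5.9]
finger_gap: 0.0231
```

Seated on the stand. Opening to about 55 mm, then retreating straight up.

>>> {"method": "arm_command", "body": {
  "rows": [
    {"delta_pos": [0, 0, -0.04], "rot": [0, 0, 0], "fingers": 1},
    {"delta_pos": [0, 0, 0], "rot": [0, 0, 0], "fingers": 0.35},
    {"delta_pos": [0, 0, 0], "rot": [0, 0, 0], "fingers": 0.35},
    {"delta_pos": [0, 0, 0], "rot": [0, 0, 0], "fingers": 0.35},
    {"delta_pos": [0, 0, 0], "rot": [0, 0, 0], "fingers": 0.35},
    {"delta_pos": [0, 0, 0], "rot": [0, 0, 0], "fingers": 0.35},
    {"delta_pos": [0, 0, -0.3], "rot": [0, 0, 0], "fingers": 0.35},
    {"delta_pos": [0, 0, -0.8], "rot": [0, 0, 0], "fingers": 0.35},
    {"delta_pos": [0, 0, -1], "rot": [0, 0, 0], "fingers": 0.35},
    {"delta_pos": [0, 0, -1], "rot": [0, 0, 0], "fingers": 0.35},
    {"delta_pos": [0, 0, -1], "rot": [0, 0, 0], "fingers": 0.35},
    {"delta_pos": [0, 0, -1], "rot": [0, 0, 0], "fingers": 0.35},
    {"delta_pos": [0, 0, -1], "rot": [0, 0, 0], "fingers": 0.35},
    {"delta_pos": [0, 0, 0], "rot": [0, 0, 0], "fingers": 0.35},
    {"delta_pos": [0, 0, 0], "rot": [0, 0, 0], "fingers": 0.35}
  ]
}}

```text
clock: 41.8
tcp_pos: [0.5352, 0.1667, 0.1927]
orientation: [0.0, 0.427, 0.904, 0.0]
wrist_force: [0.1, 0.1, -0.1]
finger_gap: 0.0558
```

```bash
python3 - <<'E'
from h import *
st(); tilt("top"); tilt("scene")
p,d,c=shot("scene"); cv2.imwrite("pics/s3.png",p)
W=cloud(c,d).reshape(-1,3)
m=W[(np.hypot(W[:,0]-.534,W[:,1]-.166)<.03)&(W[:,2]>.1)&(W[:,2]<.115)]
print(len(m),m.mean(0).round(4),m[:,2].std().round(4))
E
```

```text
t 41.8 tcp [0.5352 0.1667 0.1927] F [ 0.1  0.1 -0.1] gap 0.0558 yaw_y 39.5 z [ 1.2e-03  3.0e-04 -1.0e+00] q [ 0.16  0.3  -0.07  1.2   0.    1.04]
top 1116 tilt deg x,y [ 0.04 -0.34] z 0.0506
scene 1105 tilt deg x,y [-0.06  0.1 ] z 0.051
203 [0.5367 0.1631 0.1072] 0.0027
```

View pics/s3.png

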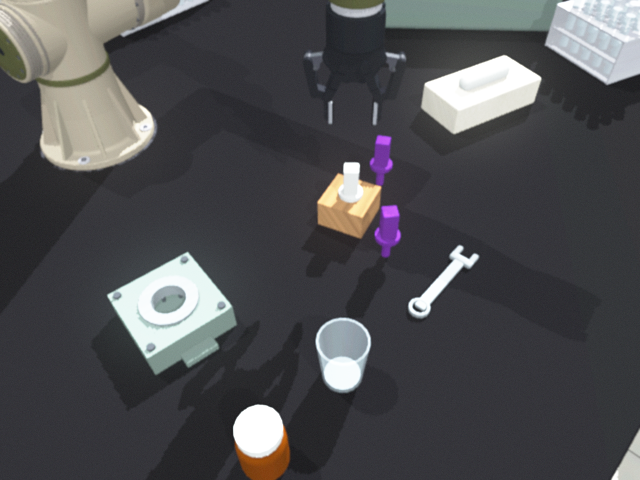

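The drift stands upright in the stand at (350,182). The cup's flange lies flat on the housing at (168,300), and the beaker, jar and wrench are where they were.

```bash
python3 -c "
from h import *
print(env.hand_in())"
```

```text
the job is handed in; nothing more can be done
None
```

The bearing cup is seated in the housing and the drift is back in its stand; I handed the job in at about 42 s of the 72 s allowed.

- **Tapping:** I pushed the cup down about 12 mm in steps of 1 to 3 mm at four points 33 mm out on the flange. The forces I read were mostly 4 to 8 N, and the largest tilt the camera showed was about 1.3°. I checked tilt between rounds, not during each push.
- **Final push:** All four points went solid at the same tool height (0.1103 m), at about 20 to 25 N each. Afterwards the camera put the flange within about 0.4° of level. It read the flange top at 50.6 to 51.0 mm, against 50 mm for home. I put the small excess down to camera offset, since the housing top also read 0.3 to 0.7 mm high.
- **Drift:** It sits upright, nose down in its hole, with its top at about 107 mm, and the gripper is clear of it.
- **Other objects:** In the last picture the beaker, jar, wrench and both purple look-alike drifts are where they started; I judged this by eye and did not measure it.

No check failed.

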